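# Fetch the brass coupling from the carousel behind the bottles

### The arm

A 6-joint arm with a two-finger parallel gripper is mounted at the origin on the work surface. World frame = base frame: x ahead of the robot, y to its left, z up, the work surface at z = 0. Lengths are in m, angles in rad, forces in N, time in s.
With the tool pointing down it reaches from about 0.275 to 0.75 m from the base axis. Payload 10.2 kg.
Tool frame: the origin (TCP) lies midway between the tips of the shut fingers; the grasp point (between the pads) lies 19 mm behind it (env.hold_point_z is the distance from the TCP to the grasp point, in m); x points along the fingers, z is the direction in which the jaws open and shut, and the axes are right-handed (so a half turn about x gives the same grasp; the last joint's range is limited). The gripper opens to 85 mm and grips with 20 to 120 N. Pads are 22 mm wide; open, the fingers measure 114 mm over their backs; the gripper's body (76 mm by 85 mm) begins 54 mm behind the grasp point. The pads swing forward as they close: fully open they stand 13 mm farther back than shut.
Start: joints at [-1.425, 0.313, 1.498, -0, 1.331, -0.223], TCP at [0.189, -0.49, 0.231] pointing down, gripper open.
Joint ranges: [-2.94, 2.94], [-0.97, 2.17], [0.19, 2.56], [-1.23, 4.37], [0.02, 3.11], [-2.88, 2.88]. Speed limits (rad/s): [2.39, 2.39, 3.01, 3.14, 3.14, 3.14].

### API

Orientations are given as a unit quaternion [x, y, z, w].
In Python, from bench import env, kinematics, monitor, eyes, job gives the robot as it stands. The module is installed in compiled form; this text tells all that it offers. Calls block until the motion is done:
- env.reach(position, orientation): joint-space move of the TCP to a pose.
- env.movel(position, velocity=0.15, frame=None, guard=None): straight line of the TCP; frame=None keeps the orientation; velocity is the mean speed in m/s. With guard (N) it stops when the force on the tool has changed by that much, and returns True; else False.
- env.set_joints(angles): joint-space move.
- env.release() and env.close_gripper(effort=None): open the fingers fully, or close them until they stop; effort is the grip in N (None keeps the last).
- env.hold(seconds).
- kinematics.ik(position, orientation): joint angles nearest the present ones, or None.
- monitor.sense(): the state.
- eyes.grab_frame(name): name is "scene" or "top" or "wrist"; returns a dict with "frame" (400x640x3 uint8, red, green, blue), "mtx" (3x3 intrinsics, pixels), "view" (4x4, takes a point from world to camera coordinates). Camera axes: x right, y down, z forward; pixel columns grow to the right and rows downward; lengths in m; the calibration is good to about 2 mm. A picture is of the moment at which its call begins. There is no depth.
A pose or a line that the arm cannot do raises env.MotionError and nothing moves.
- job.hand_in(): hands the job in, once; it reports no verdict.
The state is a dict: "clock": time; "joints": joint angles; "qvel": joint speeds; "joint_efforts": joint torques, N m; "position": TCP position; "ee_rot": TCP orientation; "contact_force": force on the tool from outside, world axes, zero at the start; "ft_torque": the same for the moment, N m; "finger_gap": opening from 0.0 (shut) to 1.0 (fully open).
Only numpy, scipy, OpenCV 4.12 (cv2) and the standard library are available. Lean on these libraries where they do the work, as an engineer would, in place of code of your own. Each camera call takes 0.05 s, during which the arm holds its last target.

### The job

First lift both bottles from in front of the parts carousel and stand them in the black drip tray. Then turn the carousel (it has orange pegs for this) until the compartment with the brass coupling is at the front, at the orange pointer where the bottles stood, and stand the brass coupling upright in the steel dish. Only then put each bottle back, upright and centred on the coaster of its own colour; do not knock a bottle over, and leave the steel coupling in the carousel.

Things in the scene. Friction and masses are not known exactly. Their poses are not given: they have to be found in the camera images.
- carousel_base: fixed foot of the parts carousel; origin on the turning axis at bench height. Its -x side is the front (orange pointer; bottles, robot). The grey turntable, 240 mm wide, turns about this axis either way, over half a turn (friction 0.12 N m), and stays. Floor 20 mm above the bench; rim top at 32, four white dividers 30, 28 mm wide hub 44 mm. Couplings start left and right, 75 mm from the axis.
- peg_top (a point): top centre of one of the turntable's four upright orange pegs, for turning it: 14 mm in diameter, graspable from z = 35 to 85 mm (top), 138 mm from the axis just outside the rim, 90 degrees apart, one at the end of each divider, so 45 degrees either side of a compartment's middle. Bottles on their coasters block the pegs' path across the front. Turns with the turntable.
- yellow_bottle: loose upright yellow plastic bottle with a white paper band and a black screw cap: body 50 mm in diameter and straight-sided from its base up to 78 mm, then a short shoulder, cap 23 mm in diameter, 105 mm tall in all, about 200 g. Origin: centre of its underside, z up. At the start it stands on the coaster of its own colour.
- blue_bottle: loose upright blue plastic bottle with a white paper band and a white screw cap: body 50 mm in diameter and straight-sided from its base up to 78 mm, then a short shoulder, cap 23 mm in diameter, 105 mm tall in all, about 200 g. Origin: centre of its underside, z up. At the start it stands on the coaster of its own colour.
- yellow_coaster: flat yellow disc, 64 mm in diameter, 3 mm thick, fixed to the bench close in front of the carousel, 84 mm from the other coaster; the yellow bottle's own place. Origin: centre of its underside.
- blue_coaster: flat blue disc, 64 mm in diameter, 3 mm thick, fixed to the bench close in front of the carousel, 84 mm from the other coaster; the blue bottle's own place. Origin: centre of its underside.
- brass_coupling: loose brass coupling, the part wanted: upright sleeve 26 mm in diameter, 34 mm tall in all, on a flange 34 mm wide and 5 mm thick; dark bore on top; 80 g. Origin: centre of its underside, z up. Stands on the floor of a carousel compartment and rides along; open the fingers to at most 60 mm there to clear the dividers.
- steel_coupling: loose coupling of the same shape and size (sleeve 26 mm wide, flange 34 mm, 34 mm tall) but of grey steel, in the compartment across the carousel; not wanted, stays in the carousel. Origin: centre of its underside.
- parts_dish: shallow round steel dish fixed to the bench, 116 mm across the rim, about 100 mm across its flat inside floor, which is 4 mm above the bench; rim 18 mm high. Origin: centre of its underside.
- drip_tray: low black open tray fixed to the bench, the side area: 220 mm along its x, 130 mm along its y, walls 4 mm thick and 15 mm high, inner floor 4 mm above the bench. Origin: centre of its underside. Both bottles fit side by side along its x.
Things that resemble listed ones, but are neither listed nor needed, are in the scene too. There is more than one size of the yellow_bottle; the job needs the larger. What is shaped like the brass_coupling but blue is not meant.

How it is judged:
By the outcome, as a careful person would: the job done as asked, in the order asked, and still so for the second after the job is handed in, with the robot touching nothing.
It also fails if it takes over 144 s, if anything falls off the work surface, if the arm or the gripper's body presses on something with over 40 N, if the wrist force passes 120 N, or if a joint passes its speed limit or range.

## Working session

There is one attempt and no reset: what is moved stays moved. The work goes in short steps, each a Python script; the robot and the scene stay as the last script left them, time stands still between calls to the robot, and variables do not carry over. Pictures are saved under pics/ and viewed, and the job is handed in when it is done.

```bash
mkdir -p pics; ls
python3 - <<'E'
from bench import env,kinematics,monitor,eyes,job
import cv2
for n in ["scene","top","wrist"]:
    f=eyes.grab_frame(n); cv2.imwrite(f"pics/{n}0.png",f["frame"][:,:,::-1]); print(n,f["mtx"].round(1).tolist(),f["view"].round(3).tolist())
s=monitor.sense();print(s, env.hold_point_z)
E
```

```text
pics
scene [[442.3, 0.0, 320.6], [0.0, 442.3, 199.4], [0.0, 0.0, 1.0]] [[0.254, 0.967, -0.011, -0.132], [0.604, -0.168, -0.779, -0.28], [-0.755, 0.192, -0.627, 1.334], [0.0, 0.0, 0.0, 1.0]]
top [[416.4, 0.0, 321.1], [0.0, 416.4, 189.1], [0.0, 0.0, 1.0]] [[-0.021, -1.0, 0.006, 0.007], [-0.998, 0.021, -0.065, 0.521], [0.065, -0.007, -0.998, 0.899], [0.0, 0.0, 0.0, 1.0]]
wrist [[277.2, 0.0, 321.5], [0.0, 277.2, 198.3], [0.0, 0.0, 1.0]] [[0.36, -0.933, -0.0, -0.525], [-0.899, -0.347, 0.267, -0.034], [-0.249, -0.096, -0.964, 0.379], [0.0, 0.0, 0.0, 1.0]]
{'clock': 0.15, 'joints': array([-1.42540325e+00,  3.13309467e-01,  1.49822757e+00,  1.39753350e-05,
        1.33100834e+00, -2.23420826e-01]), 'qvel': array([-0.00013147, -0.00017836, -0.00471155, -0.00092295,  0.00057188,
       -0.00088929]), 'joint_efforts': array([ 2.20241644e-03, -4.12370110e+01, -2.59793633e+01, -1.28125876e-04,
        3.28294722e-03,  2.65664005e-05]), 'position': array([ 0.18922198, -0.489518  ,  0.23088586]), 'ee_rot': array([ 0.40009227,  0.58342883, -0.39959117,  0.58297845]), 'contact_force': array([ 1.25433201, -0.51624247, -0.11275651]), 'ft_torque': array([0.03030019, 0.00306682, 0.00229494]), 'finger_gap': 0.9974911630513763} 0.0187
```

View pics/scene0.png

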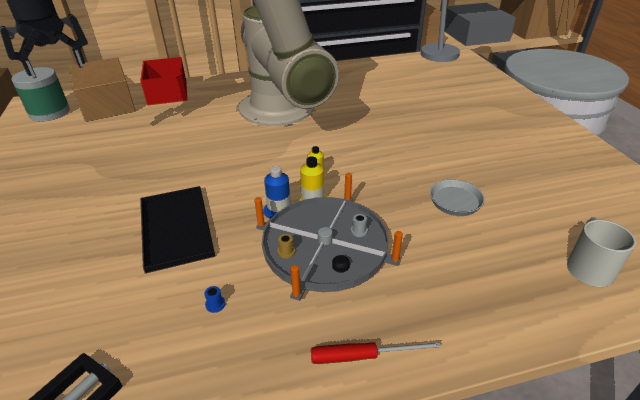

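View pics/top0.png

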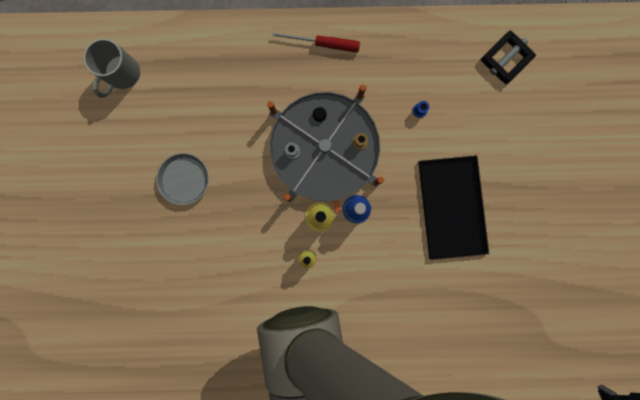

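View pics/wrist0.png

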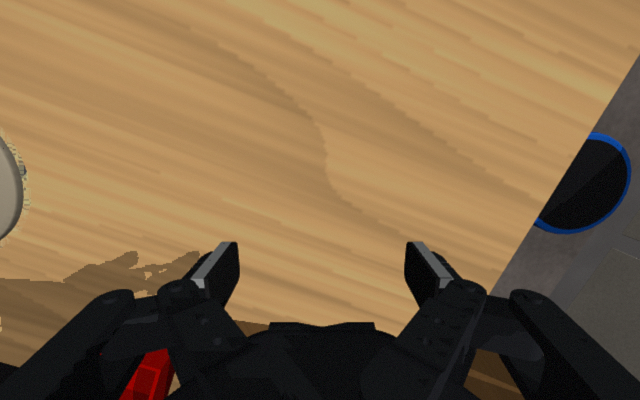

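The scene view shows the two bottles at about (277,190) and (312,180), with the small yellow decoy behind them. The brass coupling is at (286,245), the steel one at (360,225), the tray at (177,228) and the dish at (457,197). In the top view, brass is on the right (-y) at (361,141), and there is a black object in the rear compartment.

```bash
cat > h.py <<'E'
from bench import env,kinematics,monitor,eyes,job
import numpy as np, cv2
from scipy.spatial.transform import Rotation as R
def p2w(f,u,v,z):
    K=np.array(f["mtx"]);V=np.array(f["view"]);Rm=V[:3,:3];t=V[:3,3]
    c=-Rm.T@t; d=Rm.T@np.linalg.inv(K)@np.array([u,v,1.]); return c+d*(z-c[2])/d[2]
def w2p(f,p):
    q=np.array(f["view"])@np.append(p,1); u=np.array(f["mtx"])@q[:3]; return u[:2]/u[2]
def zoom(f,u0,v0,w,h,k,name):
    im=f["frame"][v0:v0+h,u0:u0+w,::-1]
    cv2.imwrite("pics/"+name+".png",cv2.resize(im,None,fx=k,fy=k,interpolation=cv2.INTER_CUBIC))
def down(yaw):
    # tool x down, tool z (jaw axis) at angle yaw in world xy
    x=np.array([0,0,-1.]);z=np.array([np.cos(yaw),np.sin(yaw),0]);y=np.cross(z,x)
    return R.from_matrix(np.c_[x,y,z]).as_quat()
def ray(f,u,v):
    K=np.array(f["mtx"]);V=np.array(f["view"]);Rm=V[:3,:3]
    return -Rm.T@V[:3,3], Rm.T@np.linalg.inv(K)@np.array([u,v,1.])
def tri(obs):
    A=np.zeros((3,3));b=np.zeros(3)
    for f,u,v in obs:
        c,d=ray(f,u,v);d=d/np.linalg.norm(d);P=np.eye(3)-np.outer(d,d);A+=P;b+=P@c
    return np.linalg.solve(A,b)
E
python3 - <<'E'
from h import *
f=eyes.grab_frame("top"); zoom(f,255,80,140,200,4,"topz"); 
g=eyes.grab_frame("scene"); zoom(g,220,130,200,180,4,"scz")
# orange pegs
for n,F in (("top",f),("scene",g)):
    hsv=cv2.cvtColor(F["frame"],cv2.COLOR_RGB2HSV)
    m={"orange":cv2.inRange(hsv,(5,190,120),(14,255,255)),"yellow":cv2.inRange(hsv,(24,180,120),(34,255,255)),"blue":cv2.inRange(hsv,(105,150,60),(125,255,255)),"black":cv2.inRange(hsv,(0,0,0),(180,255,28))}
    for k,mm in m.items():
        _,_,st,ce=cv2.connectedComponentsWithStats(mm)
        print(n,k,[(s.tolist(),c.round(1).tolist()) for s,c in zip(st[1:],ce[1:]) if s[4]>15])
E
```

```text
top orange []
top yellow []
top blue [([413, 102, 16, 15, 100], [420.6, 108.6]), ([343, 196, 27, 26, 333], [356.6, 207.5])]
top black [([481, 32, 54, 52, 798], [508.1, 57.5]), ([421, 104, 5, 5, 18], [423.1, 106.3]), ([313, 108, 13, 14, 149], [319.0, 114.4]), ([359, 136, 5, 6, 22], [361.1, 138.5]), ([289, 146, 5, 5, 21], [290.9, 148.2]), ([419, 157, 69, 102, 5695], [452.8, 207.4]), ([316, 212, 9, 9, 63], [320.0, 216.3]), ([304, 258, 6, 6, 26], [306.5, 260.2]), ([599, 389, 41, 11, 223], [618.2, 396.2])]
scene orange [([345, 173, 7, 27, 156], [347.9, 186.0]), ([255, 197, 9, 29, 169], [258.9, 210.9]), ([392, 231, 11, 31, 211], [396.7, 245.8]), ([291, 265, 9, 32, 223], [295.0, 280.0])]
scene yellow [([301, 151, 23, 39, 603], [312.6, 173.5])]
scene blue [([265, 173, 24, 28, 524], [276.9, 187.0]), ([264, 205, 12, 14, 82], [268.5, 212.3]), ([205, 286, 20, 26, 342], [214.1, 300.4])]
scene black [([9, 0, 76, 63, 1489], [46.0, 28.1]), ([301, 0, 63, 6, 129], [328.0, 1.9]), ([304, 0, 118, 34, 2539], [363.3, 16.9]), ([70, 16, 7, 6, 23], [72.9, 18.5]), ([2, 28, 10, 24, 56], [6.1, 37.8]), ([314, 29, 104, 31, 1531], [372.3, 45.5]), ([313, 147, 6, 6, 32], [315.4, 149.3]), ([307, 157, 10, 10, 83], [311.7, 161.4]), ([142, 187, 73, 85, 4683], [174.7, 229.0]), ([357, 216, 7, 4, 23], [359.9, 217.6]), ([282, 236, 7, 5, 28], [285.1, 238.0]), ([333, 255, 17, 17, 196], [340.7, 262.9]), ([209, 289, 8, 6, 38], [212.1, 291.2]), ([30, 354, 92, 46, 1643], [80.7, 380.3])]
```

View pics/topz.png

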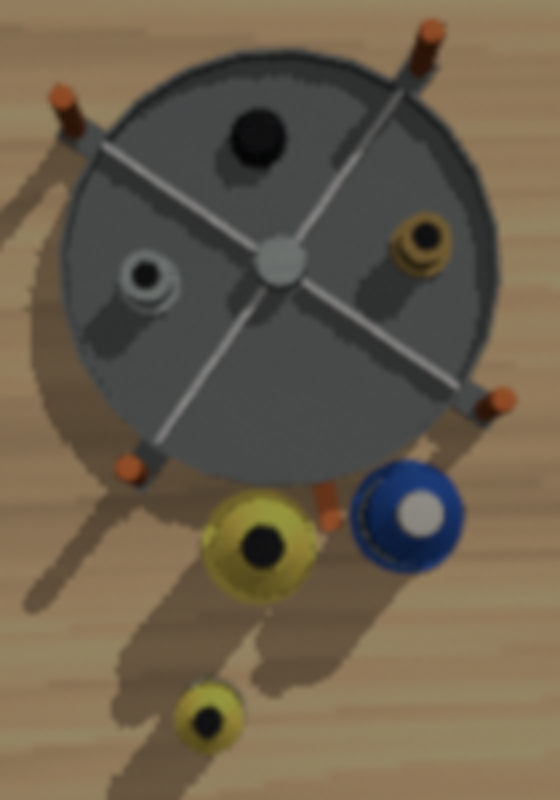

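View pics/scz.png

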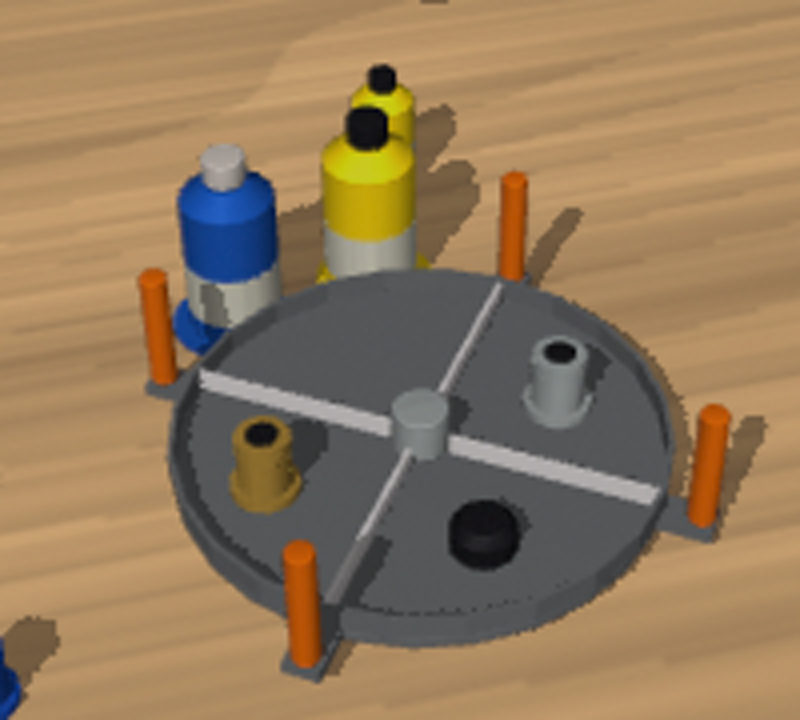

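Zoom views: hub at topz (281,261), pegs at (62,97), (432,32), (503,400) and (128,467), bottle caps at (263,546) and (421,513), and the pointer at about (330,510). I'll triangulate these from both cameras.

Run:
```python
from h import *
f=eyes.grab_frame("top");g=eyes.grab_frame("scene")
T=lambda x,y:((x+.5)/4-.5+255,(y+.5)/4-.5+80)
S=lambda x,y:((x+.5)/4-.5+220,(y+.5)/4-.5+130)
pts={"hub":((281,260),(420,402),.044),"ycap":((263,546),(367,117),.108),"bcap":((421,513),(223,154),.108),
"pegA+y+x":((62,97),(714,413),.085),"pegB-y+x":((432,31),(299,548),.085),"pegC-y-x":((503,400),(153,276),.085),"pegD+y-x":((128,467),(514,179),.085),
"brass":((427,237),(262,433),.054),"steel":((146,274),(560,351),.054),"sm":((208,722),(381,72),.08)}
w={}
for k,(a,b,z) in pts.items():
    a=T(*a);b=S(*b); w[k]=p2w(f,*a,z)
    print(k,"top",w[k].round(4),"scene",p2w(g,*b,z).round(4),"tri",tri([(f,*a),(g,*b)]).round(4))
c=w["hub"]
for k in w: d=w[k]-c; print(k,np.hypot(*d[:2]).round(4),np.degrees(np.arctan2(d[1],d[0])).round(1))
print("pointer tip", p2w(f,*T(330,522),.005), np.hypot(*(w["ycap"]-w["bcap"])[:2]))
# tray corners / dish
hsv=cv2.cvtColor(f["frame"],cv2.COLOR_RGB2HSV)
m=cv2.inRange(hsv,(0,0,0),(180,255,40));m[:,:400]=0;m[:150]=0;m[270:]=0
r=cv2.minAreaRect(np.argwhere(m>0)[:,::-1].astype(np.float32)); print(r)
bx=cv2.boxPoints(r); W=np.array([p2w(f,*b,.012) for b in bx]);print(W.round(4),W.mean(0), [np.linalg.norm(W[i]-W[i-1]).round(4) for i in range(4)])
zoom(f,140,140,90,80,6,"dishz")
zoom(f,400,140,110,130,4,"trayz")
```

```text
hub top [ 0.6148 -0.0138  0.044 ] scene [ 0.6118 -0.016   0.044 ] tri [ 0.6142 -0.0151  0.046 ]
ycap top [ 0.4617 -0.0006  0.108 ] scene [ 0.4621 -0.0036  0.108 ] tri [ 0.4614 -0.002   0.1073]
bcap top [ 0.4763 -0.079   0.108 ] scene [ 0.4751 -0.0815  0.108 ] tri [ 0.4761 -0.0803  0.1084]
pegA+y+x top [0.6948 0.098  0.085 ] scene [0.6956 0.0947 0.085 ] tri [0.6946 0.0967 0.0839]
pegB-y+x top [ 0.7257 -0.0938  0.085 ] scene [ 0.7252 -0.097   0.085 ] tri [ 0.7254 -0.0954  0.0849]
pegC-y-x top [ 0.5334 -0.1247  0.085 ] scene [ 0.5344 -0.1281  0.085 ] tri [ 0.5333 -0.1264  0.0837]
pegD+y-x top [0.5032 0.067  0.085 ] scene [0.5046 0.0634 0.085 ] tri [0.5029 0.0656 0.0835]
brass top [ 0.6239 -0.0916  0.054 ] scene [ 0.6231 -0.094   0.054 ] tri [ 0.6236 -0.0928  0.0541]
steel top [0.6071 0.0582 0.054 ] scene [0.6053 0.0558 0.054 ] tri [0.6065 0.0568 0.0549]
sm top [0.3734 0.029  0.08  ] scene [0.3785 0.0244 0.08  ] tri [0.3726 0.0275 0.076 ]
hub 0.0 0.0
ycap 0.1537 175.1
bcap 0.1531 -154.8
pegA+y+x 0.1374 54.4
pegB-y+x 0.1367 -35.8
pegC-y-x 0.1376 -126.3
pegD+y-x 0.1378 144.1
brass 0.0783 -83.4
steel 0.0724 96.2
sm 0.2452 170.0
pointer tip [ 0.47424468 -0.03851711  0.005     ] 0.07970609889372988
((452.87493896484375, 207.22386169433594), (99.192138671875, 59.067134857177734), 83.36748504638672)
[[ 0.5786 -0.2202  0.012 ]
 [ 0.5912 -0.3517  0.012 ]
 [ 0.373  -0.3669  0.012 ]
 [ 0.361  -0.2374  0.012 ]] [ 0.47595305 -0.29405542  0.012     ] [np.float64(0.2183), np.float64(0.132), np.float64(0.2187), np.float64(0.13)]
```

View pics/dishz.png

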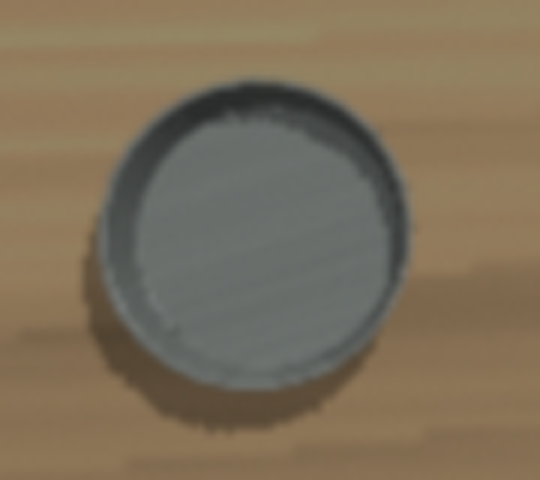

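View pics/trayz.png

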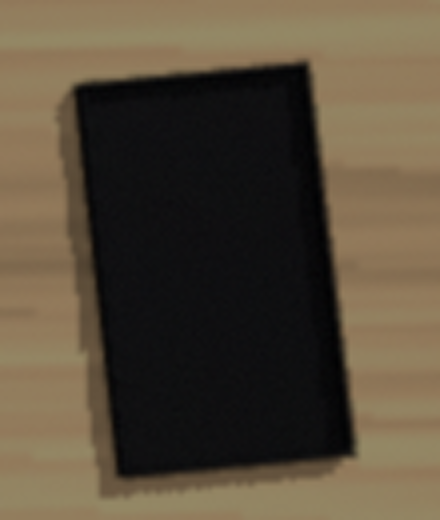

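Run:
```python
from h import *
f=eyes.grab_frame("top");g=eyes.grab_frame("scene")
s=monitor.sense();m=R.from_quat(s["ee_rot"]).as_matrix();print("start yaw",np.degrees(np.arctan2(m[1,2],m[0,2])), m[:,0])
print("dish",p2w(f,255.5/6-.5+140,235.5/6-.5+140,.018))
zoom(g,420,170,80,60,8,"dishs")
a=np.array([.6142,-.015])
for n,p,ys in [("b",(.4761,-.0803,.05),(9,189)),("y",(.4614,-.002,.05),(9,189)),("t1",(.527,-.291,.05),(9,189)),("t2",(.423,-.299,.05),(9,189))]:
    for y in ys:
        q=kinematics.ik(p,down(np.radians(y)));print(n,y,None if q is None else q.round(2))
for th in range(-126,-217,-30):
    p=a+.138*np.array([np.cos(np.radians(th)),np.sin(np.radians(th))])
    for y in (th+90,th+270):
        q=kinematics.ik([*p,.05],down(np.radians(y)));print(th,y,None if q is None else q.round(2))
```

```text
start yaw -68.87187678260041 [-2.10974043e-05  1.53909451e-04 -9.99999988e-01]
dish [0.55010233 0.30091576 0.018     ]
b 9 [-0.41  0.46  1.83 -0.    0.86 -0.57]
b 189 [-0.41  0.46  1.83 -0.    0.86  2.57]
y 9 [-0.26  0.42  1.89 -0.    0.83 -0.42]
y 189 [-0.26  0.42  1.89 -0.    0.83  2.73]
t1 9 [-0.7   0.67  1.45 -0.    1.02 -0.86]
t1 189 [-0.7   0.67  1.45 -0.    1.02  2.29]
t2 9 [-0.84  0.52  1.72 -0.    0.9  -1.  ]
t2 189 [-0.84  0.52  1.72 -0.    0.9   2.14]
-126 -36 [-0.45  0.57  1.63 -0.    0.94  0.18]
-126 144 None
-156 -66 [-0.38  0.48  1.8  -0.    0.87  0.77]
-156 114 [-0.38  0.48  1.8  -0.    0.87 -2.37]
-186 -96 [-0.25  0.45  1.84 -0.    0.85  1.43]
-186 84 [-0.25  0.45  1.84 -0.    0.85 -1.71]
-216 -126 [-0.1   0.5   1.76 -0.    0.89  2.1 ]
-216 54 [-0.1   0.5   1.76 -0.    0.89 -1.04]
```

View pics/dishs.png

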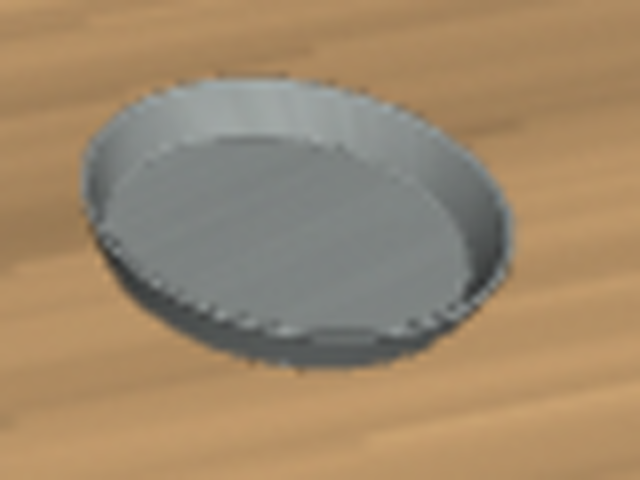

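The dish centre is at about (0.550, 0.300), and the scene view agrees on its rim ellipse. Blue bottle first.

```bash
cat >> h.py <<'E'
def bottle(src,dst,yaw,zs,zd,ztop=.18,eff=35):
    q=down(np.radians(yaw))
    env.reach([*src,ztop],q)
    print("guard dn",env.movel([*src,zs],velocity=.12,guard=8))
    env.close_gripper(effort=eff)
    s=monitor.sense();print("gap",s["finger_gap"],s["position"].round(4))
    env.movel([*src,ztop],velocity=.15)
    print("lift gap",monitor.sense()["finger_gap"],monitor.sense()["contact_force"].round(1))
    if dst is None: return
    env.movel([*dst,ztop],velocity=.2)
    env.movel([*dst,zd+.015],velocity=.15)
    print("touch",env.movel([*dst,zd-.003],velocity=.03,guard=4),monitor.sense()["position"].round(4))
    env.release()
    env.movel([*dst,ztop],velocity=.2)
    print("t",monitor.sense()["clock"])
def snap(tag):
    f=eyes.grab_frame("top");g=eyes.grab_frame("scene")
    zoom(f,250,80,250,190,3,tag+"_t");zoom(g,130,130,270,180,2.8,tag+"_s");return f,g
E
python3 - <<'E'
from h import *
bottle((.4761,-.0803),(.527,-.291),9,.045,.0465)
snap("a")
E
```

```text
guard dn False
gap 0.5702838129914212 [ 0.4764 -0.0804  0.0454]
lift gap 0.5733529614276949 [-0.1  0.  -2.6]
touch True [ 0.527  -0.291   0.0463]
t 8.9917
```

View pics/a_t.png

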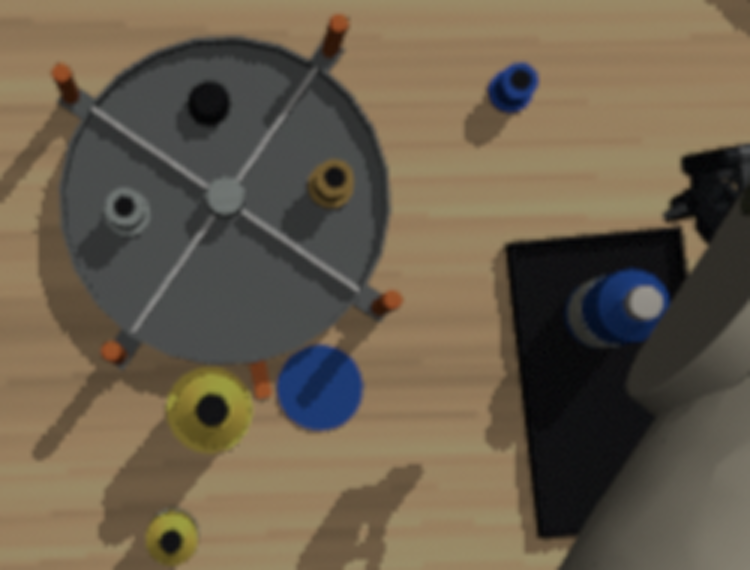

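View pics/a_s.png

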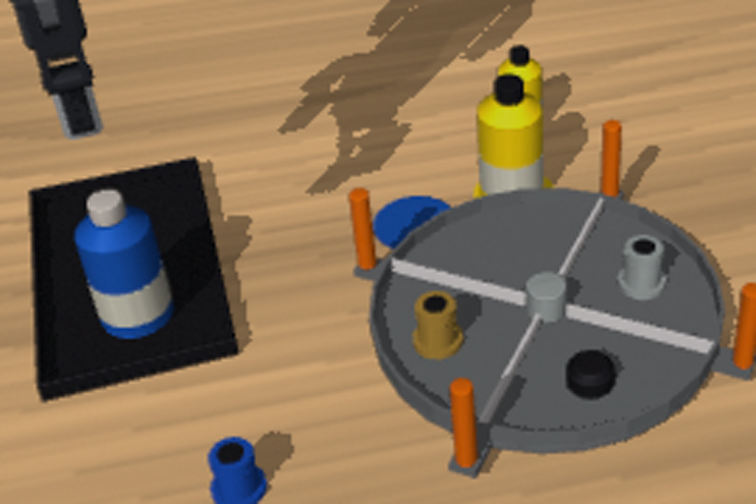

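The blue bottle stands upright in the tray (top view 645,303), and the bare blue coaster is at (319,388). Yellow next, placed in the near half.

Run:
```python
from h import *
bottle((.4614,-.002),(.423,-.299),9,.045,.0465)
# clear the view: toward peg C approach
env.reach([.533,-.1265,.20],down(np.radians(-36)))
snap("b")
```

```text
guard dn False
gap 0.573662128842361 [ 0.4616 -0.0021  0.0454]
lift gap 0.5690178367412829 [-0.2 -0.2 -1.8]
touch True [ 0.4232 -0.299   0.0463]
t 17.3667
```

View pics/b_t.png

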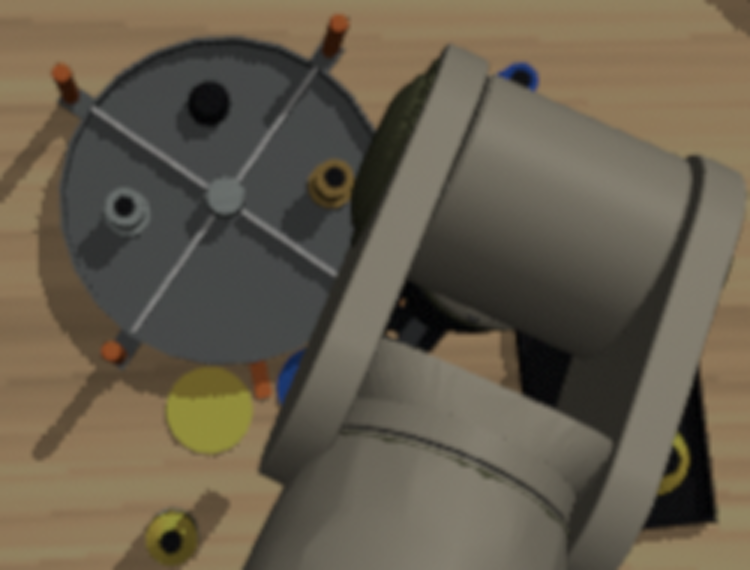

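View pics/b_s.png

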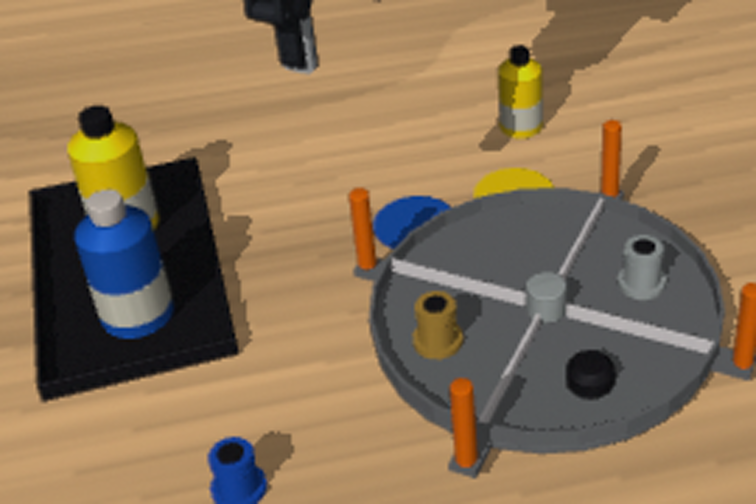

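Both bottles are upright in the tray and both coasters are clear. Now I'll turn the carousel by peg C, clockwise across the front.

Run:
```python
from h import *
a=np.array([.6142,-.015]);r=.138
P=lambda th,z:[*(a+r*np.array([np.cos(np.radians(th)),np.sin(np.radians(th))])),z]
t0=-126.0
env.reach(P(t0,.18),down(np.radians(t0+90)))
print(env.movel(P(t0,.046),velocity=.12,guard=8))
env.close_gripper(effort=20); s=monitor.sense();print("gap",s["finger_gap"],s["contact_force"].round(1))
for i in range(1,11):
    th=t0-9*i
    env.movel(P(th,.046),velocity=.08,frame=down(np.radians(th+90)))
    s=monitor.sense();print(th,s["contact_force"].round(1),round(s["finger_gap"],3))
env.release()
env.movel(P(t0-90,.18),velocity=.15)
env.reach([.42,.2,.25],down(np.radians(-90)))
f,g=snap("c"); print(monitor.sense()["clock"])
```

```text
False
gap 0.15458296809868316 [-0.1  0.3  1.7]
-135.0 [0.6 1.5 2.5] 0.159
-144.0 [1.4 2.2 2.5] 0.16
-153.0 [2.8 3.6 1.5] 0.158
-162.0 [3.2 2.1 2.5] 0.158
-171.0 [4.6 1.  0.7] 0.154
-180.0 [4.2 0.8 0.9] 0.158
-189.0 [5.6 1.3 1.4] 0.152
-198.0 [5.7 0.5 1. ] 0.157
-207.0 [ 5.9 -0.6  1.9] 0.152
-216.0 [ 3.9 -2.2  3.4] 0.155
27.45
```

View pics/c_t.png

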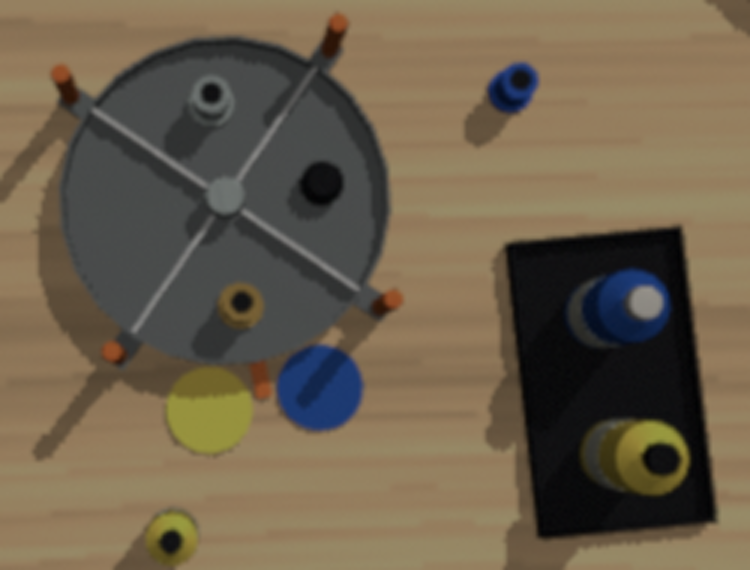

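View pics/c_s.png

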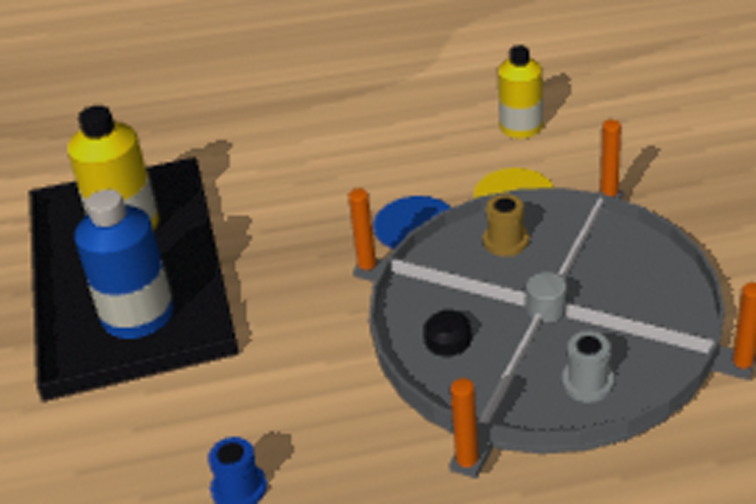

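The brass compartment is at the front (brass at c_t 241,302), with the pegs back on their starting pixels, so the turn was 90°. Now to measure brass and the coasters.

Run:
```python
from h import *
f=eyes.grab_frame("top");g=eyes.grab_frame("scene")
a=((241.5)/3-.5+250,(302.5)/3-.5+80);b=((505.5)/2.8-.5+130,(205.5)/2.8-.5+130)
t=tri([(f,*a),(g,*b)]);print("brass",t.round(4),p2w(f,*a,.054).round(4),p2w(g,*b,.054).round(4)); d=t[:2]-[.6142,-.015];print(np.hypot(*d),np.degrees(np.arctan2(d[1],d[0])))
hsv=cv2.cvtColor(f["frame"],cv2.COLOR_RGB2HSV)
for n,lo,hi,box in (("blue",(105,120,40),(125,255,255),(335,190,380,230)),("yellow",(22,120,60),(36,255,255),(300,195,337,240))):
    m=cv2.inRange(hsv,lo,hi);z=np.zeros_like(m);z[box[1]:box[3],box[0]:box[2]]=m[box[1]:box[3],box[0]:box[2]]
    cs,_=cv2.findContours(z,cv2.RETR_EXTERNAL,cv2.CHAIN_APPROX_NONE);c=max(cs,key=cv2.contourArea)
    e=cv2.fitEllipse(c);print(n,e,p2w(f,*e[0],.003).round(4)); 
for n,(x,y),(X,Y) in (("bcap",(645,303),(106,199)),("ycap",(661,459),(96,115))):
    a=((x+.5)/3-.5+250,(y+.5)/3-.5+80);b=((X+.5)/2.8-.5+130,(Y+.5)/2.8-.5+130);print(n,tri([(f,*a),(g,*b)]).round(4))
zoom(f,295,150,90,90,6,"cz")
zoom(g,255,180,90,60,8,"czs")
```

```text
brass [ 0.5365 -0.0243  0.0534] [ 0.5368 -0.0228  0.054 ] [ 0.5368 -0.026   0.054 ]
0.07830025641910261 -173.14785190325588
blue ((356.0913391113281, 208.80735778808594), (26.490318298339844, 26.690073013305664), 179.3966064453125) [ 0.4763 -0.0809  0.003 ]
yellow ((319.16229248046875, 216.16586303710938), (27.960311889648438, 28.497533798217773), 53.620784759521484) [0.4617 0.0017 0.003 ]
bcap [ 0.5258 -0.2902  0.1079]
ycap [ 0.4226 -0.2974  0.1065]
```

View pics/cz.png

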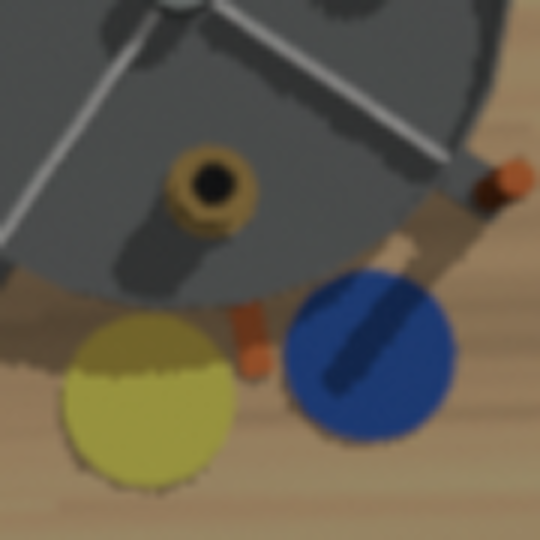

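View pics/czs.png

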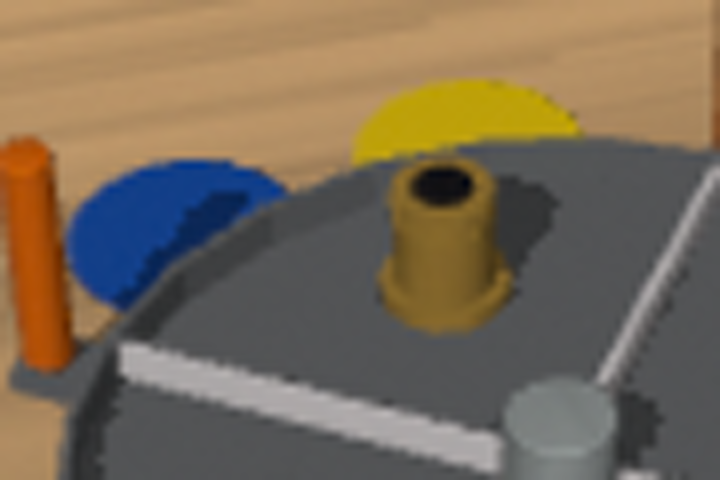

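Brass is at (0.5365, -0.0243), r = 78 mm. The coasters are at about yellow (0.4616, -0.001) and blue (0.4762, -0.082), with a spacing close to 84 mm. Next I'll pick the brass with the jaw tangential, keeping the open tips above the dividers.

Run:
```python
from h import *
q=down(np.radians(-81)); b=(.5365,-.0243)
env.reach([*b,.16],q)
print(env.movel([*b,.026],velocity=.08,guard=6), monitor.sense()["position"].round(4))
env.close_gripper(effort=30); s=monitor.sense();print("gap",s["finger_gap"],s["contact_force"].round(1))
env.movel([*b,.036],velocity=.05)
g=eyes.grab_frame("scene");zoom(g,220,130,200,150,4,"d_s")
env.movel([*b,.16],velocity=.12);print(monitor.sense()["finger_gap"])
w=eyes.grab_frame("wrist");cv2.imwrite("pics/d_w.png",w["frame"][:,:,::-1])
```

```text
False [ 0.5367 -0.0244  0.0264]
gap 0.2918560895190613 [-0.9 -0.3  2.8]
0.29375975274948535
```

View pics/d_s.png

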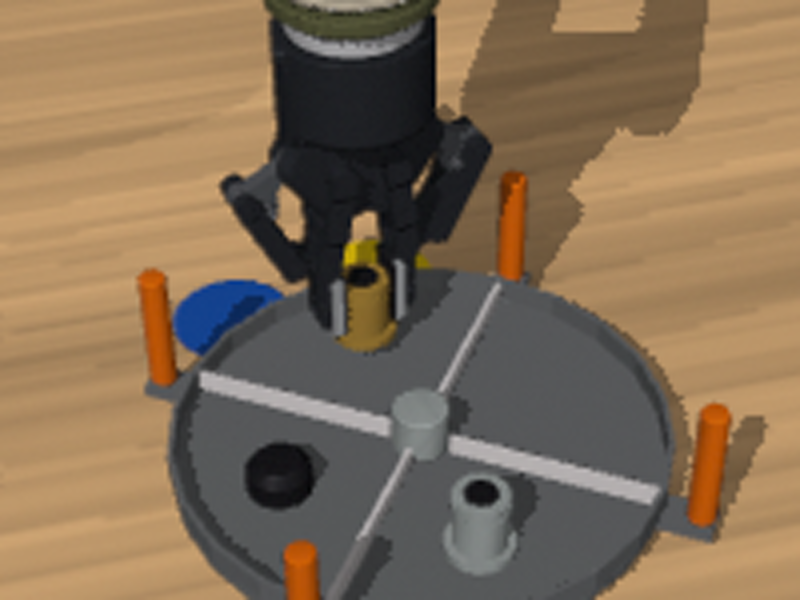

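View pics/d_w.png

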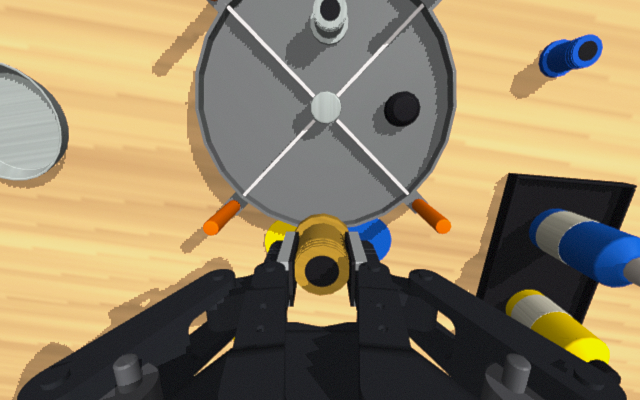

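The brass is held upright between the pads (wrist view, about 322,255). Now to the dish.

Run:
```python
from h import *
d=(.550,.2995)
env.movel([*d,.16],velocity=.2)
env.movel([*d,.025],velocity=.12)
print(env.movel([*d,.007],velocity=.03,guard=4), monitor.sense()["position"].round(4),monitor.sense()["contact_force"].round(1))
env.release(); env.hold(.2)
env.movel([*d,.16],velocity=.12)
env.reach([.423,-.2975,.2],down(np.radians(9)))
f=eyes.grab_frame("top");g=eyes.grab_frame("scene")
zoom(f,140,140,100,80,5,"e_t");zoom(g,400,160,120,80,5,"e_s");print(monitor.sense()["clock"])
```

```text
True [0.5499 0.2994 0.0099] [-0.4 -0.4  3.9]
40.8083
```

View pics/e_t.png

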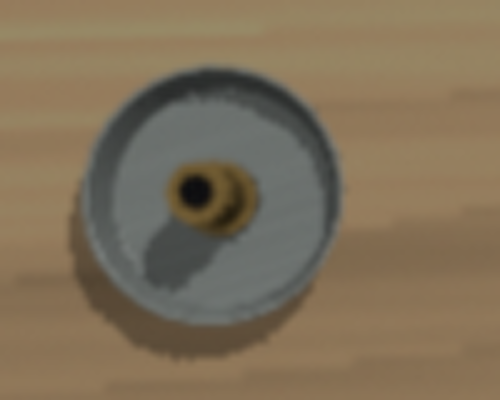

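View pics/e_s.png

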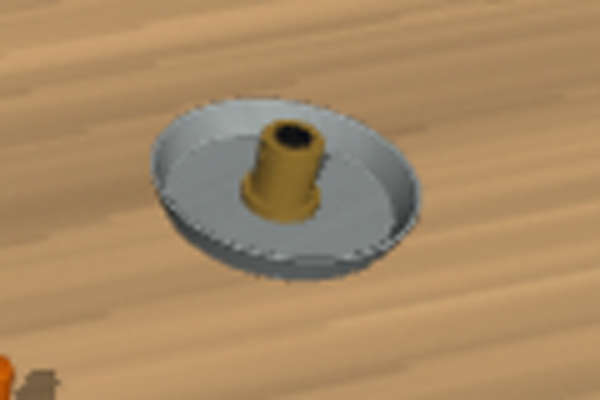

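The brass stands upright in the middle of the dish. Next I'll return the yellow bottle and then the blue.

Run:
```python
from h import *
bottle((.423,-.299),(.4616,-.0013),9,.0465,.0455)
bottle((.527,-.291),(.4762,-.0813),9,.0465,.0455)
env.reach([.3,-.35,.3],down(np.radians(-40)))
env.hold(.3)
f=eyes.grab_frame("top");g=eyes.grab_frame("scene")
zoom(f,255,80,140,145,4,"f_t");zoom(g,220,130,200,150,4,"f_s");print(monitor.sense()["clock"])
```

```text
guard dn False
gap 0.5703334273520554 [ 0.4232 -0.2992  0.047 ]
lift gap 0.5734709034220202 [ 0.6  0.4 -1.9]
touch True [ 0.4615 -0.0013  0.0458]
t 48.1833
guard dn False
gap 0.5744490693231112 [ 0.5271 -0.2912  0.047 ]
lift gap 0.5697557957643388 [-0.7  0.1 -2.5]
touch True [ 0.4762 -0.0813  0.0458]
t 56.025
57.7167
```

View pics/f_t.png

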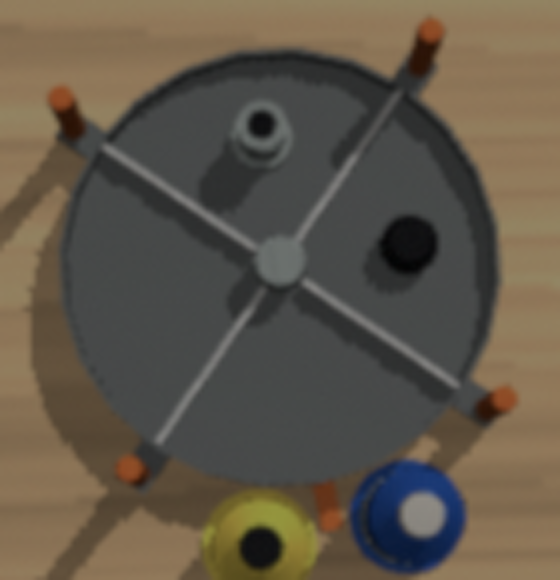

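View pics/f_s.png

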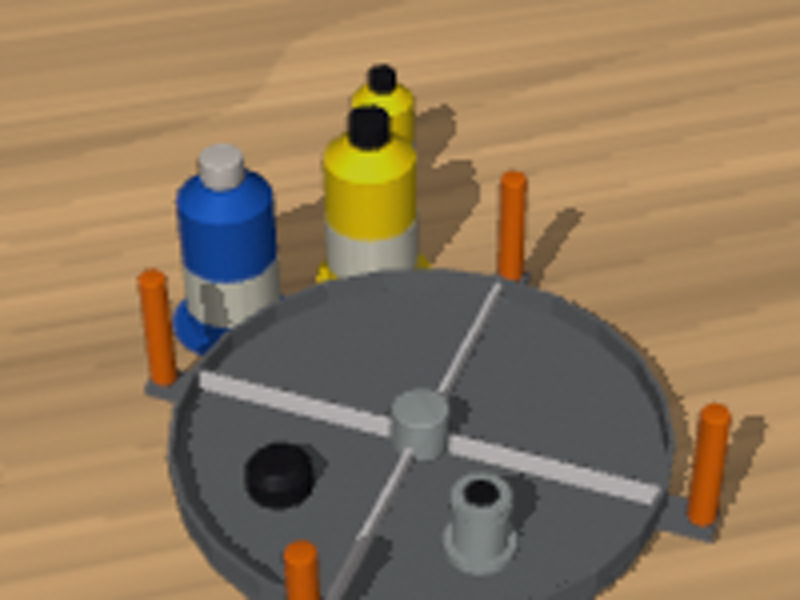

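Both bottles are upright on their coasters (f_s 226,260 and 370,200). I'll take one wrist look from the robot's side to check centring.

Run:
```python
from h import *
env.reach([.34,-.1,.22],down(np.radians(-90)))
w=eyes.grab_frame("wrist");cv2.imwrite("pics/g_w.png",w["frame"][:,:,::-1])
for n,p in (("y",(.4616,-.0013)),("b",(.4762,-.0813))): print(n,w2p(w,[*p,.003]),w2p(w,[*p,.108]))
```

```text
y [238.92904525  75.68319491] [203.2396429   55.68087904]
b [305.1933842   62.43479439] [298.22620408  36.24448108]
```

View pics/g_w.png

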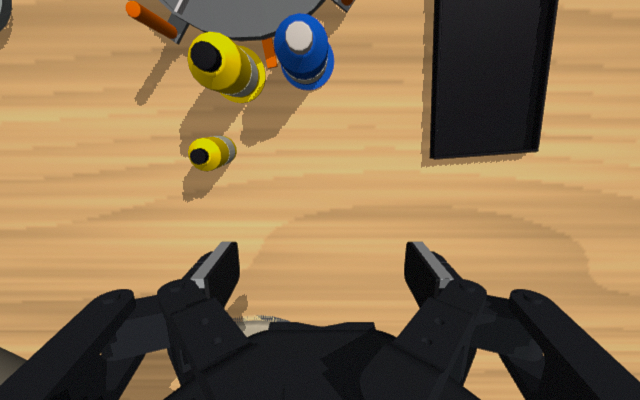

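```bash
python3 -c "
import cv2
i=cv2.imread('pics/g_w.png')[10:120,180:345];cv2.imwrite('pics/g_z.png',cv2.resize(i,None,fx=4.8,fy=4.8,interpolation=2))"
```

View pics/g_z.png

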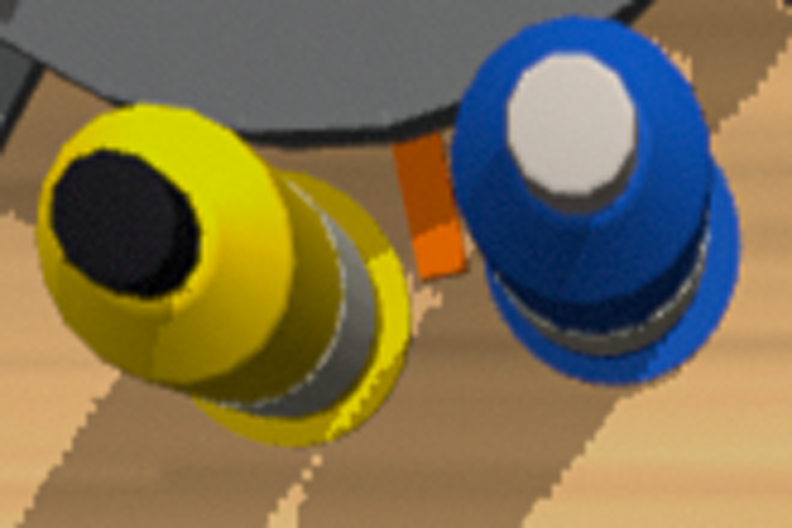

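The bands of coaster showing around both bases are even, so both bottles are centred. Handing in.

```bash
python3 -c "
from h import *
print(monitor.sense()['clock']);job.hand_in()"
```

```text
59.0083
the job is handed in; nothing more can be done
```

The job is done in the order asked and handed in at about 59 s of the 144 s allowed.

- **Bottles out:** I lifted the blue and then the yellow bottle into the drip tray, and pictures showed both standing upright there.
- **Carousel:** I turned it 90° by one peg, which put the brass compartment at the orange pointer. The pegs came back to their starting pixels, so the turn was accurate.
- **Brass coupling:** It stands upright near the middle of the steel dish. The steel coupling is still in the carousel.
- **Bottles back:** Both are upright on their own coasters, with an even margin of coaster showing around each base. I judge the centring good to about 2 mm.

**Disagreements:** the top and scene cameras differed by about 3 mm in y, so I used their triangulated mean. No check failed, and the wrist force readings I took stayed below about 8 N.

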